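Knock a stuck perm roller up out of its warmer well

ROBOT

A 6-joint arm with a two-finger parallel gripper is mounted at the origin on the work surface. World frame = base frame: x ahead of the robot, y to its left, z up, the work surface at z = 0. Lengths are in m, angles in rad, forces in N, time in s.
With the tool pointing down it reaches from about 0.25 to 0.8 m from the base axis. Payload 8.5 kg.
Tool frame: the origin (TCP) lies on the centre line of the jaws, within the pads' length; the fingertips stand 17 mm ahead of it and the grasp point (between the pads) lies 2 mm behind it (bot.nose_length is the distance from the TCP to the fingertips, in m); y points along the fingers, z is the direction in which the jaws open and shut, and the axes are right-handed (so a half turn about y gives the same grasp; the last joint's range is limited). The gripper opens to 85 mm and grips with 20 to 120 N. Pads are 22 mm wide; open, the fingers measure 114 mm over their backs; the gripper's body (76 mm by 85 mm) begins 54 mm behind the grasp point. The pads swing forward as they close: fully open they stand 13 mm farther back than shut.
Start: joints at [-1.106, 0.238, -0.013, 1.319, 0, 1.571], TCP at [0.235, -0.469, 0.248] pointing down, gripper open.
Joint ranges: [-2.66, 2.66], [-1.03, 1.9], [-1.14, 1.46], [-1.82, 2.27], [-1.45, 1.34], [-3.14, 3.14]. Speed limits (rad/s): [2.22, 2.22, 2.79, 3.14, 3.14, 3.14].

INTERFACE

Orientations are given as a unit quaternion [w, x, y, z].
In Python, from rig import status, viewer, bot gives the robot as it stands.
- The arm moves only by the tool arm_command, never from a script. Its argument "series" is a list of rows, each a list of 7 numbers: the shift along the tool's x, y, z in mm, then the turn, a rotation vector about the tool's x, y, z in rad, then the opening, from 0 (shut) to 1 (fully open). In form: [[x, y, z, wx, wy, wz, jaw], ...]. A call has 1 to 12 rows; each row is the pose to reach, as a shift and turn from the pose measured when the call began, along the tool's axes at that moment; what a row does not reach only later rows make up. A row lasts 1/12 s, in which the tool goes at most 41.7 mm and 7.16 degrees, less where a joint would pass 70% of its speed; a pose out of reach is approached as far as the arm can. A call with a gripper value outside its range is refused whole. The fingers move at their own pace and stop on an object; the grip force is fixed at half the most. Time passes only in rows, so rows that repeat a pose let the fingers close. It gives the time, the measured TCP pose, the force and the opening at its end, in the units of the state.
- status.get_state(): the state, without advancing time (a new reading comes with each control period).
- viewer.capture(name): name is "scene" or "top" or "wrist"; returns a dict with "pixels" (420x560x3 uint8, red, green, blue), "z_map" (420x560 float32, m along the optical axis (not along the pixel's ray), 0 where there is no reading), "mtx" (3x3 intrinsics, pixels), "R" (3x3) and "t" (3): a world point X has camera coordinates R X + t. Camera axes: x right, y down, z forward; pixel columns grow to the right and rows downward; lengths in m; the calibration is good to about 2 mm. A picture is of the moment at which its call begins.
- bot.finish_job(): hands the job in, once; it reports no verdict.
The state is a dict: "clock": time; "joints": joint angles; "qd": joint speeds; "effort": joint torques, N m; "ee_pos": TCP position; "ee_rot": TCP orientation; "force": force on the tool from outside, world axes, zero at the start; "torque": the same for the moment, N m; "grip_width": opening from 0.0 (shut) to 1.0 (fully open).
Only numpy, scipy, OpenCV 4.12 (cv2) and the standard library are available. Lean on these libraries where they do the work, as an engineer would, in place of code of your own. Each camera call takes 0.05 s, during which the arm holds its last target.

TASK

The peach roller has stuck flush in its well in the roller warmer. Take the knockout hook off its dark mat, feel for the slot in the warmer's underside below that roller with the hook's upright pin, and push the roller up gently until it stands about 2 cm proud, upright in its well. Then lower the hook out, stand it back upright on the mat and let go, leaving the green roller and everything else where they are.

Things in the scene. Friction and masses are not known exactly. Their poses are not given: they have to be found in the camera images.
- warmer: Fixed roller warmer: white deck (70 mm in x, 190 mm in y, 40 mm thick, top 130 mm above the table) on two grey cheeks 15 mm thick, open below from front (-x, towards the robot) to back. Origin on the table under its centre, z up. Inside, the cheeks are 160 mm apart (80 mm either side of centre). Pressing the hook on it with over 40 N damages it.
- plate_under (a point): Centre of the warmer's underside, 84 mm above the table: lower face of its 6 mm steel bottom plate (a stiff slide that stays put under light loads). Below each well the plate has a slot 10 mm in the warmer's x by 15.5 mm in y, centred on the well in y, but 3 to 8.5 mm off the well's centre along x, to front or back: unseen, differs every time, so feel for it.
- well_l (a point): Centre of the mouth, level with the deck top, of the warmer's well at its y = +34 mm: a round hole 27.5 mm wide through the deck. Brass spring clips on its +y and -y sides grip the roller in it.
- well_r (a point): The same for the other well, at the warmer's y = -34 mm.
- peach_roller_centre (a point): Centre (half-way up) of the stuck peach roller with white bands: solid upright cylinder, 26 mm diameter, 40 mm tall, about 40 g, in either well. At first its foot rests on the bottom plate, its top flush with the deck. Pushing it up takes about 6 to 18 N all the way (over 40 N is too much); the clips keep it at any height it is left at, up to 30 mm proud.
- green_roller_centre (a point): Centre of the like, mint-green roller in the other well; to be left alone.
- hook: Loose C-shaped steel knockout hook, 350 g, standing on its foot. Origin under the foot, straight below pin and handle; z up; the C opens to +x. Foot 8 mm thick, 48 mm in y, x -75 to +30 mm. Stem 24 mm wide, x -66 to -54 mm. Top arm 20 mm wide, x -66 to +15 mm, 130 to 140 mm above the origin. In use the C straddles the deck's front edge: foot and pin below, top arm above.
- hook_handle (a point): Grip point on the hook's blue upright handle (34 mm in the hook's x, 14 mm in y, from 140 to 190 mm above the foot's underside), straight above the pin, 168 mm above the hook's origin. Grip it across its 14 mm (fingers closing along the hook's y).
- pin_tip (a point): Centre of the flat tip of the hook's upright brass pin: 8 mm diameter, standing 45 mm up from the foot at the hook's x = y = 0, its tip 53 mm above the hook's origin.
- mat_centre (a point): Centre of the top of the fixed dark rubber mat (150 x 110 mm, 3 mm thick) where the hook belongs. The hook's foot starts wholly on it, with the hook's origin (below the pin) about 20 mm towards +x of the mat from here. The mat's x is its long side.
- spare_roller_centre (a point): Centre of a spare peach roller (26 mm diameter, 40 mm tall) standing on the open table behind the warmer and mat; a bystander.
- spray: Clear bottle with black cap, 48 mm diameter, 150 mm tall, origin under its centre; a bystander.
- jar: White jar with black cap, 64 mm diameter, 60 mm tall, origin under its centre; a bystander.
- tint_bowl: Blue plastic bowl, 110 mm wide, 50 mm tall, origin under its centre; a bystander on the robot's right.
- tint_brush: Flat brush with black handle lying on the table to the right of the warmer; a bystander.
Not all that is in view belongs to the job. Of the things shaped like the warmer, the white one is meant.

How it is judged:
On the way, in this order (a step that is already met when the one before it is completed fails the run):
1. the hook's pin is through the slot and presses on the foot of the peach roller (contact force between hook and peach_roller above 1 N and z of pin_tip in the frame of warmer above 0.087 m), for 0.1 s.
2. the peach roller has been pushed up by the hook, at least 14 mm proud of the deck (z of peach_roller_centre in the frame of warmer above 0.124 m and contact force between hook and peach_roller above 0.2 N), for 0.1 s.
At the end, for the whole second after the job is handed in: The peach roller stands upright (within 10 degrees) in its well (within 5 mm of the well centre), 14 to 28 mm proud of the deck, at rest; the hook stands upright on its mat (its origin within 45 mm of the mat's centre), at rest and released (z of peach_roller_centre in the frame of warmer between 0.124 and 0.138 m and (horizontal distance between peach_roller_centre and well_l below 0.005 m or horizontal distance between peach_roller_centre and well_r below 0.005 m) and angle between peach_roller_centre's own z axis and vertical below 0.17 rad and angle between hook's own z axis and vertical below 0.1 rad and horizontal distance between hook and mat_centre below 0.045 m and height (world z) of hook below 0.008 m and linear speed of each of hook, peach_roller below 0.01 m/s and contact force between the fingers and hook below 0.1 N); the robot touches nothing.
It fails at once if the hook is pressed against the warmer with more than 40 N (contact force between hook and warmer above 40 N).
It fails at once if the hook pushes the peach roller with more than 40 N (contact force between hook and peach_roller above 40 N).
It fails at once if the green roller is moved more than 4 mm (distance of green_roller_centre from where it was at the start of the episode above 0.004 m).
It fails at once if the spare roller, bottle, jar, bowl or brush is moved more than 20 mm (distance of any of spare_roller_centre, spray, jar, tint_bowl, tint_brush from where it was at the start of the episode above 0.02 m).
It also fails if it takes over 67 s, if anything falls off the work surface, if the arm or the gripper's body presses on something with over 40 N, if the wrist force passes 120 N, or if a joint passes its speed limit or range.

## Working session

There is one attempt and no reset: what is moved stays moved. The work goes in short steps, Python scripts to look and compute and a tool call to move; the robot and the scene stay as the last step left them, time stands still between calls to the robot, and variables do not carry over. Pictures are saved under pics/ and viewed, and the job is handed in when it is done.

Besides the shell and the picture viewer there is one more tool, called after "Request:" by a JSON object that holds its "method" and its "body". arm_command: Moves the arm, as the interface text tells. Its arguments: {"type":"object","properties":{"series":{"type":"array","items":{"type":"array","items":{"type":"number"}}}},"required":["series"]}

```bash
ls; mkdir -p pics; python3 - <<'E'
from rig import status, viewer, bot
import cv2,numpy as np
s=status.get_state();print(s)
for n in("scene","top","wrist"):
    c=viewer.capture(n);cv2.imwrite(f"pics/{n}0.png",c["pixels"][:,:,::-1]);np.savez(f"pics/{n}0.npz",**c)
    print(n,c["mtx"].tolist(),c["R"].round(3).tolist(),c["t"])
E
```

```text
pics
{'clock': 0.0, 'joints': array([-1.10603430e+00,  2.38807363e-01, -1.42574177e-02,  1.31918992e+00,
       -2.59041293e-05,  1.57081526e+00]), 'qd': array([ 2.92319697e-05, -4.28644667e-05,  1.33120803e-03, -1.16623565e-03,
       -1.44422593e-03, -2.39256571e-05]), 'effort': array([-1.86880425e-03, -5.38775253e+01,  3.46434116e+01,  1.85621489e-02,
       -5.08510311e-05, -2.87314629e-05]), 'ee_pos': array([ 0.23512996, -0.46896942,  0.24766243]), 'ee_rot': array([ 0.16270908, -0.1629644 ,  0.68860133, -0.68760204]), 'force': array([ 0.16182194, -0.03840286,  0.22928222]), 'torque': array([ 0.05433866,  0.01683766, -0.00040582]), 'grip_width': 0.9982908497881825}
scene [[537.1964748951472, 0.0, 291.16694840105424], [0.0, 537.1964748951472, 209.47862851653312], [0.0, 0.0, 1.0]] [[0.303, 0.953, 0.015], [0.773, -0.236, -0.589], [-0.558, 0.191, -0.808]] [-0.16097208 -0.34584505  1.85572609]
top [[418.62075398884235, 0.0, 286.0332271125091], [0.0, 418.62075398884235, 215.53252498961717], [0.0, 0.0, 1.0]] [[-0.149, -0.989, 0.004], [-0.967, 0.144, -0.209], [0.206, -0.034, -0.978]] [0.05185482 0.54814957 1.03739477]
wrist [[344.12734586145376, 0.0, 276.68888500512827], [0.0, 344.12734586145376, 213.44377850984353], [0.0, 0.0, 1.0]] [[0.449, -0.894, -0.001], [-0.855, -0.429, 0.291], [-0.261, -0.13, -0.957]] [-0.52394815 -0.03850318  0.37842242]
```

View pics/scene0.png

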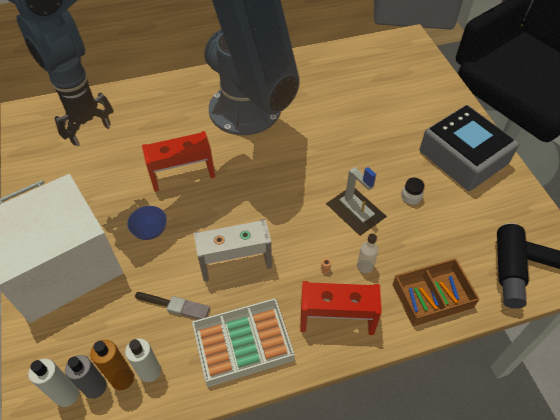

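View pics/top0.png

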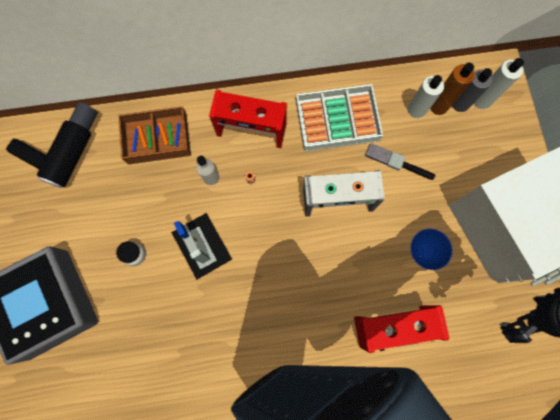

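View pics/wrist0.png

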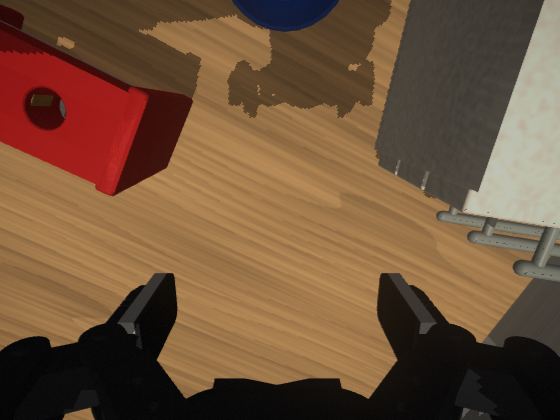

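Scene and top views: the white warmer is at top (343,188), with peach in its right-hand well (358,187) and green in the left (330,188). The hook is on the mat at about (200,245), with its blue handle at (180,230). I'll enlarge both.

```bash
cat > h.py <<'E'
import numpy as np,cv2
def load(n): return dict(np.load(f"pics/{n}.npz"))
def w(c,u,v,d=None,z=None):
    ray=np.linalg.inv(c["mtx"])@np.array([u,v,1.]);R=c["R"];t=c["t"]
    if z is None:
        if d is None:d=c["z_map"][int(round(v)),int(round(u))]
        return R.T@(ray*d-t)
    o=-R.T@t;r=R.T@ray
    return o+r*(z-o[2])/r[2]
def pj(c,X):
    p=c["mtx"]@(c["R"]@np.asarray(X,float)+c["t"]);return p[:2]/p[2]
def crop(n,x0,y0,x1,y1,k,out):
    im=load(n)["pixels"][y0:y1,x0:x1,::-1]
    cv2.imwrite(f"pics/{out}.png",cv2.resize(im,None,fx=k,fy=k,interpolation=cv2.INTER_CUBIC))
E
python3 - <<'E'
from h import *
crop("top0",295,160,395,220,8,"cw")
crop("top0",160,205,240,285,7,"chk")
crop("scene0",310,150,400,240,6,"chs")
crop("scene0",185,210,285,285,8,"cws")
E
```

```text
(no output)
```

View pics/cw.png

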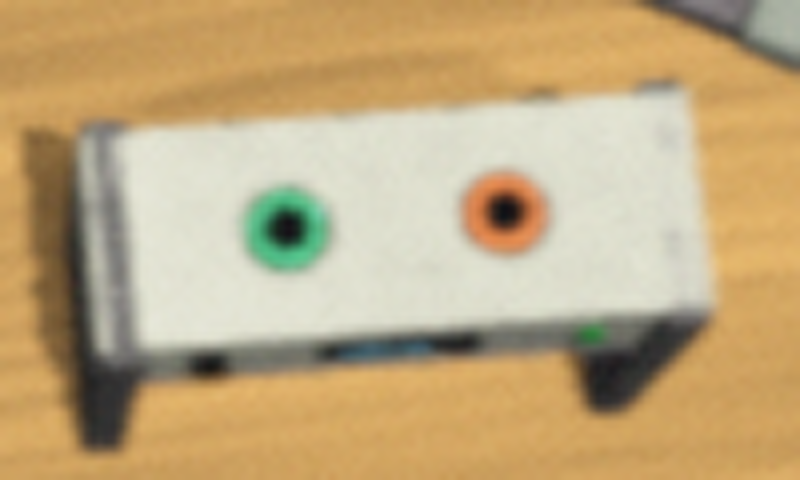

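View pics/chk.png

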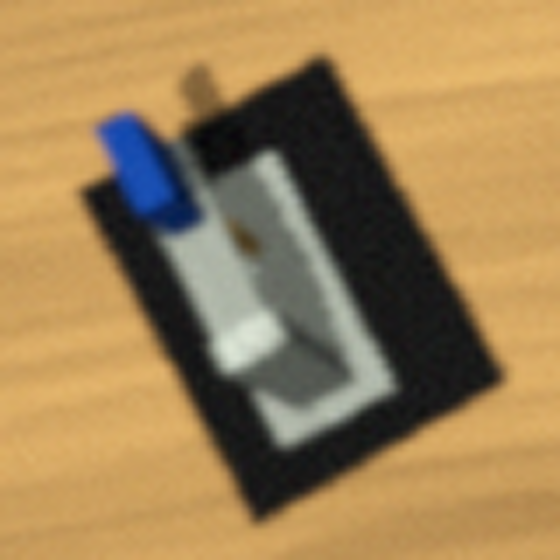

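View pics/chs.png

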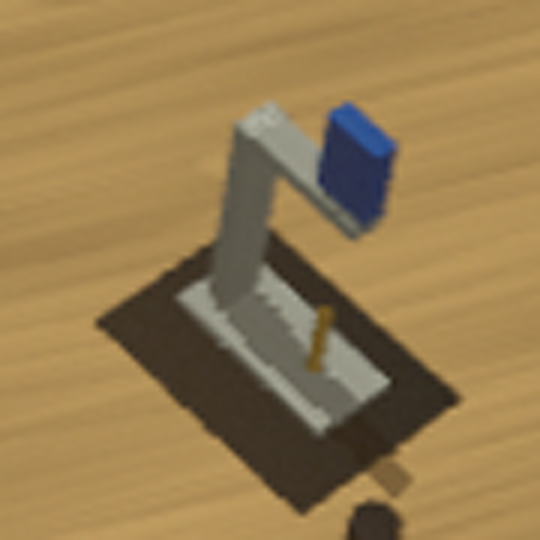

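View pics/cws.png

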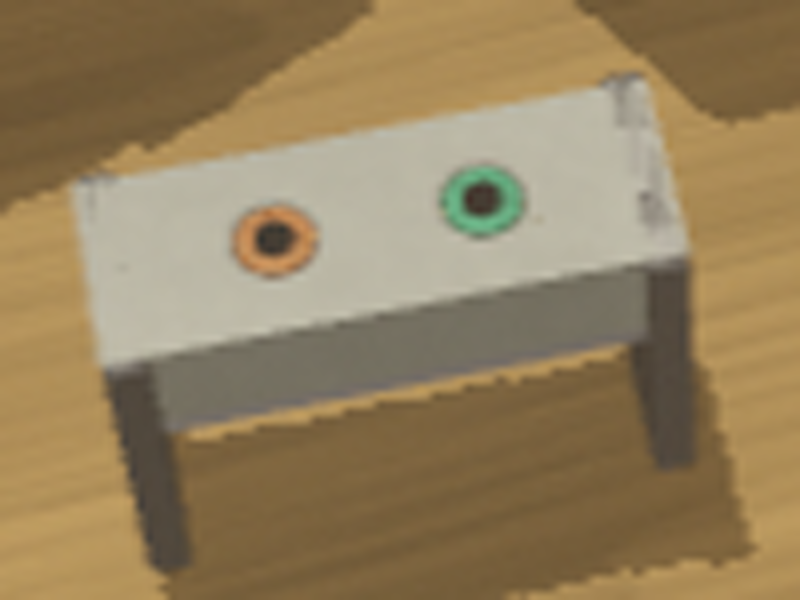

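```bash
python3 - <<'E'
from h import *
T=load("top0");S=load("scene0")
for n,c in(("T",T),("S",S)): print("cam",n,(-c["R"].T@c["t"]).round(3))
def q(c,x0,y0,k,cx,cy,z=None):
    u=x0+(cx+.5)/k-.5;v=y0+(cy+.5)/k-.5
    return w(c,u,v,z=z).round(4)
for nm,c,x0,y0,k,P,G in(("T",T,295,160,8,(505,211),(287,229)),("S",S,185,210,8,(275,240),(483,200))):
    p=q(c,x0,y0,k,*P,z=.13);g=q(c,x0,y0,k,*G,z=.13);d=g-p
    print(nm,"peach",p,"green",g,"sep",np.linalg.norm(d),"yaw",np.degrees(np.arctan2(-d[0],d[1])),"depth-based",q(c,x0,y0,k,P[0]+30,P[1]))
# warmer deck corners top
for pt in [(85,128),(688,90),(712,305),(100,362)]: print("deckT",q(T,295,160,8,*pt,z=.13))
for pt in [(75,185),(645,78),(690,255),(105,365)]: print("deckS",q(S,185,210,8,*pt,z=.13))
print("mat T")
m=[q(T,160,205,7,*p,z=.003) for p in[(325,60),(503,378),(258,520),(85,190)]];print(np.array(m),np.mean(m,0))
m=[q(S,310,150,6,*p,z=.003) for p in[(97,323),(303,515),(462,398)]];print(np.array(m),(m[0]+m[2])/2)
print("foot T",[q(T,160,205,7,*p,z=.011) for p in[(275,150),(398,385),(285,450)]])
print("foot S",[q(S,310,150,6,*p,z=.011) for p in[(177,297),(322,437),(390,381)]])
print("pin S",q(S,310,150,6,325,308,z=.056), "base",q(S,310,150,6,315,370,z=.011))
print("handle top S",[q(S,310,150,6,*p,z=.193) for p in[(335,113),(349,102),(396,146),(382,158)]])
print("handle top T",[q(T,160,205,7,*p,z=.193) for p in[(97,130),(133,115)]])
E
```

```text
cam T [0.324 0.008 1.129]
cam S [ 1.351 -0.282  1.298]
T peach [ 0.5825 -0.2142  0.13  ] green [ 0.5868 -0.1464  0.13  ] sep 0.06793622008913949 yaw -3.6289427336527376 depth-based [ 0.5813 -0.2236  0.1293]
S peach [ 0.5817 -0.2138  0.13  ] green [ 0.5864 -0.1459  0.13  ] sep 0.06806247130394252 yaw -3.9596658293139 depth-based [ 0.5867 -0.2048  0.1334]
deckT [ 0.6282 -0.0897  0.13  ]
deckT [ 0.6127 -0.278   0.13  ]
deckT [ 0.5435 -0.2718  0.13  ]
deckT [ 0.5535 -0.0824  0.13  ]
deckS [ 0.5419 -0.271   0.13  ]
deckS [ 0.5553 -0.0822  0.13  ]
deckS [ 0.6265 -0.0876  0.13  ]
deckS [ 0.6118 -0.2757  0.13  ]
mat T
[[0.6006 0.185  0.003 ]
 [0.466  0.131  0.003 ]
 [0.4261 0.2297 0.003 ]
 [0.5628 0.283  0.003 ]] [0.513875 0.207175 0.003   ]
[[0.466  0.13   0.003 ]
 [0.6037 0.1858 0.003 ]
 [0.5624 0.2871 0.003 ]] [0.5142  0.20855 0.003  ]
foot T [array([0.5659, 0.2068, 0.011 ]), array([0.4683, 0.17  , 0.011 ]), array([0.4501, 0.2152, 0.011 ])]
foot S [array([0.4678, 0.1714, 0.011 ]), array([0.5687, 0.2088, 0.011 ]), array([0.5474, 0.2537, 0.011 ])]
pin S [0.5259 0.2218 0.056 ] base [0.5303 0.2208 0.011 ]
handle top S [array([0.516 , 0.2123, 0.193 ]), array([0.5118, 0.2209, 0.193 ]), array([0.5419, 0.2311, 0.193 ]), array([0.5465, 0.2224, 0.193 ])]
handle top T [array([0.5416, 0.2309, 0.193 ]), array([0.5448, 0.2188, 0.193 ])]
```

```bash
cat >> h.py <<'E'
from scipy.spatial.transform import Rotation as Ro
def Rt(s):
    q=s["ee_rot"];return Ro.from_quat([q[1],q[2],q[3],q[0]])
def Rtarget(yaw):  # tool x=hook x, y=down, z=hook y
    c,s=np.cos(yaw),np.sin(yaw)
    return Ro.from_matrix(np.array([[c,0,-s],[s,0,c],[0,-1,0]]))
def rel(s,p,yawdeg):
    R=Rt(s);d=R.inv().apply(np.asarray(p)-s["ee_pos"])*1000
    out=[]
    for k in(0,180):
        r=(R.inv()*Rtarget(np.radians(yawdeg+k))).as_rotvec();out.append(r)
    r=min(out,key=np.linalg.norm)
    return d.round(1),r.round(4),[o.round(3) for o in out]
def wf(p): # world->warmer
    a=np.radians(-3.8);c=np.array([.5842,-.1800,0]);d=np.asarray(p)-c
    return np.array([np.cos(a)*d[0]+np.sin(a)*d[1],-np.sin(a)*d[0]+np.cos(a)*d[1],d[2]])
def fw(p):
    a=np.radians(-3.8);c=np.array([.5842,-.1800,0]);p=np.asarray(p)
    return c+np.array([np.cos(a)*p[0]-np.sin(a)*p[1],np.sin(a)*p[0]+np.cos(a)*p[1],p[2]])
E
python3 - <<'E'
from h import *
from rig import status
s=status.get_state()
print(Rt(s).as_matrix().round(3))
print(rel(s,[.529,.2205,.30],20.5))
T=load("top0")
print("spray cap",w(T,203,160),"base", w(load("scene0"),367,268,z=0))
print("red corners",[w(T,u,v,z=.13).round(3) for u,v in[(357,320),(444,307),(448,335),(368,350)]],w(T,400,340))
print("spare",w(T,250,177),"jar",w(T,130,250),"peach",fw([0,-.034,.13]))
E
```

```text
[[-0.894 -0.001  0.448]
 [-0.448  0.001 -0.894]
 [ 0.    -1.    -0.001]]
(array([-571.7,  -51.6, -484.8]), array([1.10e-03, 1.07e-01, 1.00e-04]), [array([ 0.000e+00, -3.035e+00, -2.000e-03]), array([0.001, 0.107, 0.   ])])
spray cap [0.69735207 0.15405533 0.15336708] base [7.08279851e-01 1.64623318e-01 2.22044605e-16]
red corners [array([ 0.265, -0.153,  0.13 ]), array([ 0.264, -0.36 ,  0.13 ]), array([ 0.201, -0.354,  0.13 ]), array([ 0.196, -0.166,  0.13 ])] [ 0.20689413 -0.24267946  0.1305394 ]
spare [0.67404195 0.05028746 0.03897391] jar [0.51877086 0.37842173 0.06179162] peach [ 0.58194669 -0.21392525  0.13      ]
```

Request:
{"method": "arm_command", "body": {"series": [[0,-30,0,0,-0.12,0,1],[0,-50,0,0,-0.24,0,1]]}}

```text
clock: 0.32
ee_pos: [0.2349, -0.4685, 0.2982]
ee_rot: [0.246, -0.246, 0.664, -0.662]
force: [-0.5, -0.9, 0.5]
grip_width: 1.0
```

```bash
python3 - <<'E'
from h import *
from rig import status
s=status.get_state();print(s["clock"],s["joints"])
print(rel(s,[.529,.2205,.30],20.5))
E
```

```text
0.3167 [-1.10600742e+00  2.27914848e-01  9.96505848e-02  1.44574862e+00
  1.73200188e-05  1.32568173e+00]
(array([-6.721e+02, -2.000e-01, -3.309e+02]), array([ 3.200e-03,  3.521e-01, -2.000e-04]), [array([-0.   , -2.789, -0.005]), array([ 0.003,  0.352, -0.   ])])
```

Request:
{"method": "arm_command", "body": {"series": [[-56,0,-27.5,0,-0.12,0,1],[-112,0,-55,0,-0.24,0,1],[-168,0,-83,0,-0.36,0,1],[-224,0,-110,0,-0.48,0,1],[-280,0,-138,0,-0.6,0,1],[-336,0,-165,0,-0.72,0,1],[-392,0,-193,0,-0.84,0,1],[-448,0,-221,0,-0.96,0,1],[-504,0,-248,0,-1.08,0,1],[-560,0,-276,0,-1.2,0,1],[-616,0,-303,0,-1.32,0,1],[-672,0,-331,0,-1.44,0,1]]}}

```text
clock: 1.32
ee_pos: [0.4312, -0.0069, 0.2993]
ee_rot: [0.624, -0.622, 0.335, -0.334]
force: [0.7, -0.8, 0.7]
grip_width: 1.003
```

```bash
python3 - <<'E'
from h import *
from rig import status
s=status.get_state();print(s["clock"],s["joints"])
print(rel(s,[.529,.2205,.27],20.5))
E
```

```text
1.3167 [-0.017793    0.06399934 -0.09587668  1.41203612  0.00275072  0.96786676]
(array([-135.4,   29.9,  207.1]), array([-0.0025, -1.3435, -0.002 ]), [array([-0.002, -1.343, -0.002]), array([ 0.002,  1.798, -0.003])])
```

Request:
{"method": "arm_command", "body": {"series": [[-23,0,35,0,-0.12,0,1],[-46,0,69,0,-0.24,0,1],[-68,0,104,0,-0.36,0,1],[-90,0,138,0,-0.48,0,1],[-113,0,173,0,-0.6,0,1],[-135,0,207,0,-0.72,0,1],[-135,0,207,0,-0.84,0,1],[-135,0,207,0,-0.96,0,1],[-135,0,207,0,-1.08,0,1],[-135,0,207,0,-1.2,0,1],[-135,0,207,0,-1.3,0,1],[-135,0,207,0,-1.344,0,1]]}}

```text
clock: 2.32
ee_pos: [0.5291, 0.2201, 0.2995]
ee_rot: [0.696, -0.694, -0.128, 0.129]
force: [0.1, -0.2, 1.2]
grip_width: 0.993
```

```bash
python3 - <<'E'
from h import *
from rig import status,viewer
c=viewer.capture("wrist");cv2.imwrite("pics/w1.png",c["pixels"][:,:,::-1]);np.savez("pics/w1.npz",**c)
s=status.get_state();print(s["clock"],s["joints"])
print(rel(s,[.529,.2205,.169],20.5))
E
```

```text
2.3667 [0.39263169 0.31337343 0.22137128 1.47942513 0.0029747  0.02806747]
(array([2.000e-01, 1.305e+02, 1.000e-01]), array([-0.003 ,  0.0068, -0.0007]), [array([-0.003,  0.007, -0.001]), array([-1.000e-03, -3.135e+00,  5.000e-03])])
```

View pics/w1.png

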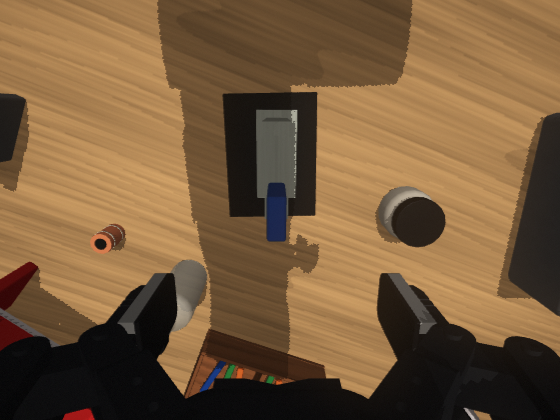

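The wrist view shows the blue handle at (277,212), parallel to the jaws and centred between the fingers at columns 176 and 378.

```bash
python3 - <<'E'
from h import *
crop("w1",215,85,335,255,4.5 and 4,"cw1")
E
```

```text
(no output)
```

View pics/cw1.png

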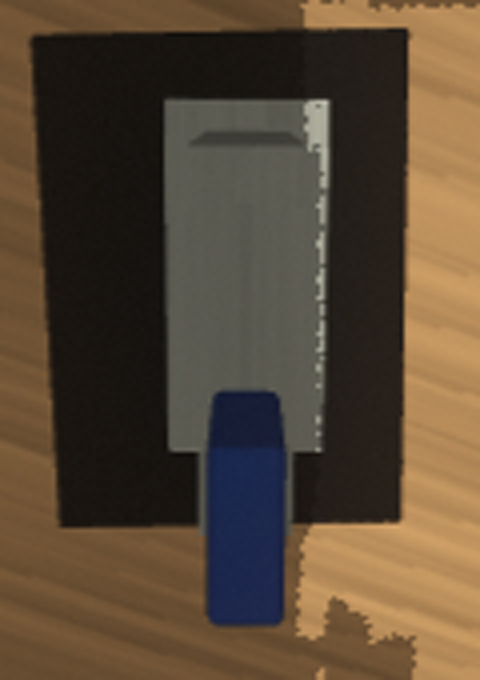

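```bash
python3 - <<'E'
from h import *
W=load("w1")
q=lambda cx,cy,z:w(W,215+(cx+.5)/4-.5,85+(cy+.5)/4-.5,z=z).round(4)
P=[q(*p,.193) for p in[(210,447),(285,447),(283,625),(207,625)]];print(np.array(P),np.mean(P,0))
m=[q(*p,.003) for p in[(32,37),(408,30),(400,522),(60,526)]];print(np.array(m),np.mean(m,0))
f=[q(*p,.011) for p in[(163,99),(330,99),(323,452),(168,452)]];print(np.array(f),np.mean(f,0))
E
```

```text
[[0.5153 0.2085 0.193 ]
 [0.5107 0.2206 0.193 ]
 [0.5415 0.2323 0.193 ]
 [0.5464 0.2195 0.193 ]] [0.528475 0.220225 0.193   ]
[[0.4651 0.1299 0.003 ]
 [0.4245 0.2309 0.003 ]
 [0.5626 0.2862 0.003 ]
 [0.6026 0.1849 0.003 ]] [0.5137   0.207975 0.003   ]
[[0.4675 0.1716 0.011 ]
 [0.4504 0.2165 0.011 ]
 [0.5482 0.2534 0.011 ]
 [0.5653 0.2086 0.011 ]] [0.50785  0.212525 0.011   ]
```

Request:
{"method": "arm_command", "body": {"series": [[0,35,0,0,0,0,1],[0,70,0,0,0,0,1],[0,100,0,0,0,0,1],[0,130,0,0,0,0,1],[0,130,0,0,0,0,1]]}}

```text
clock: 2.78
ee_pos: [0.5258, 0.2191, 0.164]
ee_rot: [0.696, -0.695, -0.124, 0.131]
force: [-0.9, -0.7, -0.7]
grip_width: 0.998
```

Request:
{"method": "arm_command", "body": {"series": [[0,0,0,0,0,0,1],[0,0,0,0,0,0,1]]}}

```text
clock: 2.95
ee_pos: [0.5258, 0.2191, 0.1645]
ee_rot: [0.696, -0.695, -0.124, 0.131]
force: [0.6, 0.8, 0.3]
grip_width: 0.997
```

```bash
python3 - <<'E'
from h import *
from rig import status,viewer
s=status.get_state();print(s["clock"],s["ee_pos"],s["qd"].round(3),Rt(s).as_matrix().round(4).tolist())
print(rel(s,[.5284,.2202,.169],20.7))
E
```

```text
2.95 [0.52576639 0.21907326 0.16451046] [ 0.    -0.016  0.027  0.     0.001 -0.006] [[0.935, -0.0107, -0.3546], [0.3546, -0.0013, 0.935], [-0.0105, -0.9999, 0.0026]]
(array([ 2.8, -4.5,  0.1]), array([-0.0026,  0.0012, -0.0105]), [array([-0.003,  0.001, -0.01 ]), array([-0.016, -3.14 ,  0.004])])
```

Request:
{"method": "arm_command", "body": {"series": [[2.8,-4.5,0,-0.003,0.001,-0.0105,1],[2.8,-4.5,0,-0.003,0.001,-0.0105,1],[2.8,-4.5,0,-0.003,0.001,-0.0105,1]]}}

```text
clock: 3.2
ee_pos: [0.5295, 0.2205, 0.171]
ee_rot: [0.696, -0.696, -0.128, 0.126]
force: [-0.3, 0.2, -0.2]
grip_width: 1.0
```

```bash
python3 - <<'E'
from h import *
from rig import status,viewer
s=status.get_state();print(s["clock"],s["ee_pos"],s["qd"].round(3),s["force"])
print(rel(s,[.5284,.2202,.169],20.7))
E
```

```text
3.2 [0.52949788 0.22050858 0.17095182] [-0.001  0.006 -0.018 -0.003  0.    -0.003] [-0.29870763  0.17435087 -0.15559463]
(array([-1.1,  1.9,  0.1]), array([0.0004, 0.    , 0.0036]), [array([0.   , 0.   , 0.004]), array([ 6.000e-03, -3.142e+00, -1.000e-03])])
```

Request:
{"method": "arm_command", "body": {"series": [[0,1,0,0,0,0,0.5],[0,1,0,0,0,0,0],[0,1,0,0,0,0,0],[0,1,0,0,0,0,0],[0,1,0,0,0,0,0],[0,1,0,0,0,0,0],[0,1,0,0,0,0,0],[0,1,0,0,0,0,0],[0,1,0,0,0,0,0]]}}

```text
clock: 3.95
ee_pos: [0.5297, 0.2205, 0.17]
ee_rot: [0.696, -0.696, -0.128, 0.126]
force: [0.3, -0.6, 0.4]
grip_width: 0.156
```

```bash
python3 - <<'E'
from h import *
from rig import status,viewer
s=status.get_state();print(s["clock"],s["ee_pos"],s["qd"].round(3),s["force"],s["grip_width"])
print(rel(s,[.40,.05,.22],-3.8))
E
```

```text
3.95 [0.52966407 0.22047466 0.16998443] [-0.    -0.003 -0.001  0.001  0.001 -0.   ] [ 0.25161444 -0.55240207  0.43244565] 0.15568196908046178
(array([-181.4,  -50.6, -113.7]), array([-3.000e-04,  4.275e-01,  3.800e-03]), [array([-0.   ,  0.428,  0.004]), array([ 0.005, -2.714,  0.   ])])
```

Request:
{"method": "arm_command", "body": {"series": [[0,-15,0,0,0,0,0],[0,-30,0,0,0,0,0],[-40,-30,0,0,0,0,0],[-70,-30,0,0,0.08,0,0],[-70,-30,0,0,0.08,0,0]]}}

```text
clock: 4.37
ee_pos: [0.4582, 0.1935, 0.1989]
ee_rot: [-0.7, 0.701, 0.097, -0.099]
force: [0.4, -0.3, -3.6]
grip_width: 0.152
```

```bash
python3 - <<'E'
from h import *
from rig import status,viewer
c=viewer.capture("wrist");cv2.imwrite("pics/w2.png",c["pixels"][:,:,::-1]);np.savez("pics/w2.npz",**c)
c=viewer.capture("scene");cv2.imwrite("pics/s2.png",c["pixels"][:,:,::-1]);np.savez("pics/s2.npz",**c)
crop("s2",250,90,450,240,4,"cs2")
s=status.get_state();print(s["clock"],s["ee_pos"],s["qd"].round(3),s["force"],s["grip_width"])
p=fw([-.12,-.034,.194]);print(p)
print(rel(s,p,-3.8))
E
```

```text
4.4667 [0.4629657  0.19537529 0.19969211] [-0.001  0.029  0.046 -0.014 -0.002 -0.012] [ 1.53673078  0.51446007 -3.47647039] 0.1593370184319502
[ 0.46221051 -0.20597238  0.194     ]
(array([-112.3,    5.4, -385.3]), array([-0.0005,  0.3479,  0.0033]), [array([-0.   ,  0.348,  0.003]), array([ 5.000e-03, -2.794e+00,  1.000e-03])])
```

View pics/w2.png

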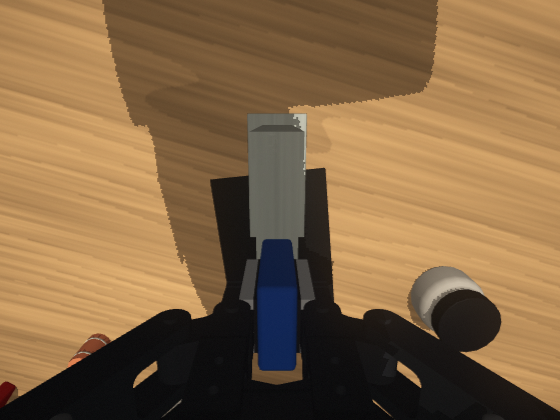

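View pics/cs2.png

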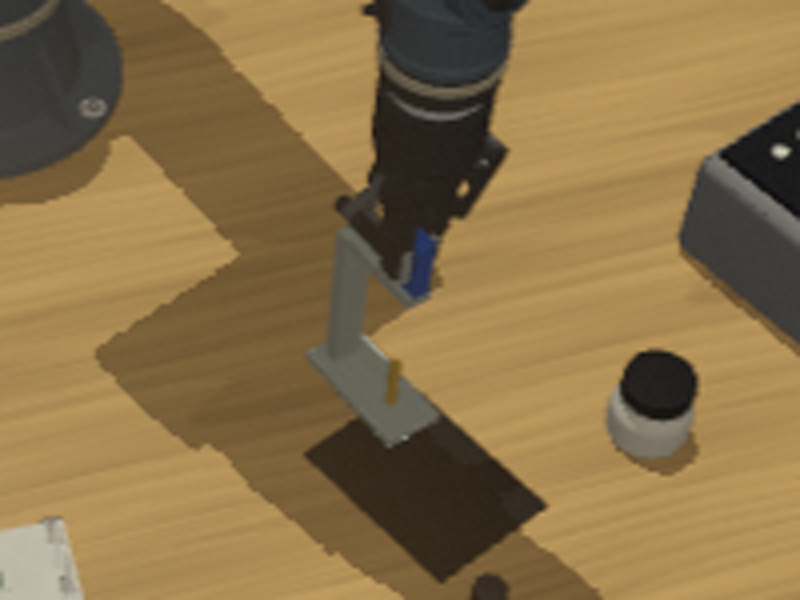

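The hook is held upright and clear of the mat: pin at crop (393,382), blue handle between the fingers. Next I move in front of the warmer.

Request:
{"method": "arm_command", "body": {"series": [[-20,3,-35,0,0.05,0,0],[-40,5,-70,0,0.1,0,0],[-60,8,-105,0,0.15,0,0],[-75,10,-140,0,0.2,0,0],[-90,12,-180,0,0.25,0,0],[-100,13,-220,0,0.3,0,0],[-112,13,-260,0,0.348,0.003,0],[-112,13,-300,0,0.348,0.003,0],[-112,13,-340,0,0.348,0.003,0],[-112,13,-370,0,0.348,0.003,0],[-112,13,-385,0,0.348,0.003,0],[-112,13,-385,0,0.348,0.003,0]]}}

```text
clock: 5.47
ee_pos: [0.4639, -0.2088, 0.1857]
ee_rot: [-0.707, 0.707, -0.024, 0.025]
force: [-0.5, 0.8, -3.3]
grip_width: 0.154
```

```bash
cat > st.py <<'E'
from h import *
from rig import status,viewer
import sys
s=status.get_state();print(s["clock"],"v",np.abs(s["qd"]).max().round(3),"F",s["force"].round(2),s["torque"].round(2),"g",round(s["grip_width"],3))
p=wf(s["ee_pos"])*1000;M=Rt(s).as_matrix()
print("tcp in warmer mm",p.round(2),"yaw",np.degrees(np.arctan2(M[1,0],M[0,0])).round(2),"tiltpitch/roll",M[2,0].round(4),M[2,2].round(4))
if len(sys.argv)>3:
    print(rel(s,fw(np.array([float(a) for a in sys.argv[1:4]])/1000),-3.8))
E
python3 st.py -120 -34 186
```

```text
5.4667 v 0.053 F [-0.46  0.77 -3.27] [ 0.06 -0.02 -0.02] g 0.154
tcp in warmer mm [-118.12  -36.69  185.74] yaw -3.96 tiltpitch/roll 0.0007 -0.0002
(array([-1.9, -0.3,  2.7]), array([ 0.0002, -0.0028,  0.0007]), [array([ 0.   , -0.003,  0.001]), array([-1.000e-03,  3.139e+00,  0.000e+00])])
```

Request:
{"method": "arm_command", "body": {"series": [[15,0,2.5,0,0,0,0],[40,0,2.5,0,0,0,0],[65,0,2.5,0,0,0,0],[90,0,2.5,0,0,0,0],[105,0,2.5,0,0,0,0],[107,0,2.5,0,0,0,0],[107,0,2.5,0,0,0,0],[107,0,2.5,0,0,0,0]]}}

```text
clock: 6.13
ee_pos: [0.5702, -0.2127, 0.1853]
ee_rot: [0.707, -0.707, 0.024, -0.024]
force: [-0.8, 0.4, -3.6]
grip_width: 0.155
```

```bash
python3 st.py -10.5 -34 188; python3 - <<'E'
from h import *
from rig import status,viewer
for n in("top","scene"):
    c=viewer.capture(n);cv2.imwrite(f"pics/{n}3.png",c["pixels"][:,:,::-1]);np.savez(f"pics/{n}3.npz",**c)
crop("top3",300,140,400,240,6,"ct3")
crop("scene3",170,190,290,290,6,"cs3")
E
```

```text
6.1333 v 0.017 F [-0.83  0.39 -3.64] [ 0.01 -0.02 -0.02] g 0.155
tcp in warmer mm [-11.76 -33.54 185.27] yaw -3.9 tiltpitch/roll -0.001 0.0005
(array([ 1.3, -2.7, -0.5]), array([-0.0005, -0.0018, -0.001 ]), [array([-0.   , -0.002, -0.001]), array([ 2.00e-03,  3.14e+00, -1.00e-03])])
```

View pics/ct3.png

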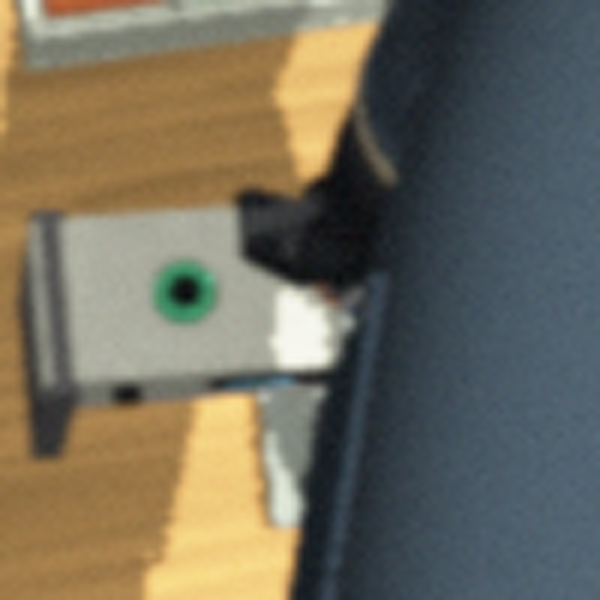

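View pics/cs3.png

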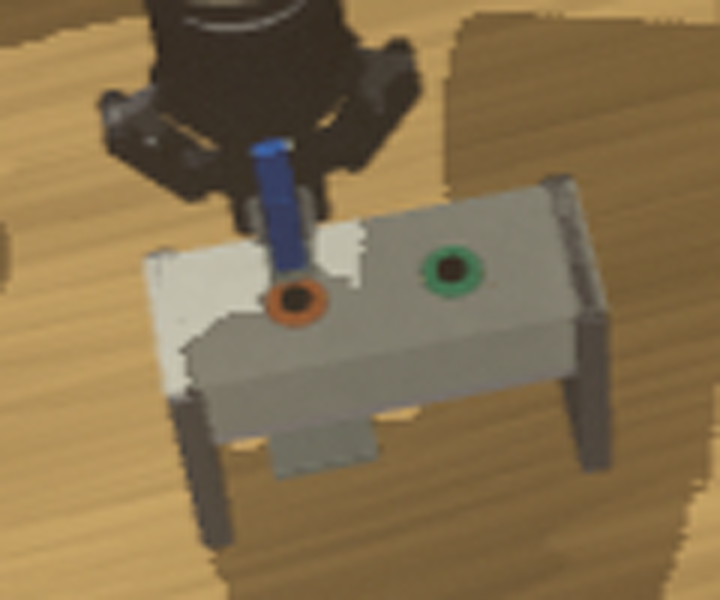

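```bash
python3 - <<'E'
from h import *
S=load("scene3")
q=lambda cx,cy,z:w(S,170+(cx+.5)/6-.5,190+(cy+.5)/6-.5,z=z)
# bottom edge of foot's far face = z .018
for p in[(274,477),(380,457)]: print((wf(q(*p,.018))*1000).round(1))
for p in[(250,147),(288,140)]: print("handle top",(wf(q(*p,.208))*1000).round(1))
E
```

```text
[ 17.9 -57.5  18. ]
[18.7 -9.  18. ]
handle top [-27.7 -41.4 208. ]
handle top [-27.6 -25.5 208. ]
```

Request:
{"method": "arm_command", "body": {"series": [[1,-4,-0.5,0,0,0,0],[1,-7,-0.5,0,0,0,0],[1,-9,-0.5,0,0,0,0],[1,-9,-0.5,0,0,0,0]]}}

```text
clock: 6.57
ee_pos: [0.571, -0.2139, 0.1958]
ee_rot: [-0.707, 0.707, -0.024, 0.025]
force: [-0.9, 0.2, -3.6]
grip_width: 0.156
```

```bash
python3 st.py -10.5 -34 196
```

```text
6.5667 v 0.011 F [-0.89  0.16 -3.6 ] [ 0.01 -0.1  -0.02] g 0.156
tcp in warmer mm [-10.88 -34.7  195.77] yaw -3.96 tiltpitch/roll 0.0011 -0.0002
(array([ 0.4, -0.2,  0.7]), array([ 0.0002, -0.0028,  0.0011]), [array([ 0.   , -0.003,  0.001]), array([-2.000e-03,  3.139e+00,  0.000e+00])])
```

Request:
{"method": "arm_command", "body": {"series": [[0,-1,0.6,0,0,0,0],[0,-2,0.6,0,0,0,0],[0,-3,0.6,0,0,0,0],[0,-3,0.6,0,0,0,0]]}}

```text
clock: 6.9
ee_pos: [0.5711, -0.2133, 0.199]
ee_rot: [-0.707, 0.707, -0.024, 0.025]
force: [-0.6, -0.3, -4.1]
grip_width: 0.156
```

```bash
python3 st.py -10.5 -34 198
```

```text
6.9 v 0.006 F [-0.55 -0.25 -4.14] [ 0.01 -0.09 -0.04] g 0.156
tcp in warmer mm [-10.83 -34.14 198.99] yaw -3.96 tiltpitch/roll 0.0014 -0.0003
(array([0.3, 1. , 0.1]), array([ 0.0003, -0.0028,  0.0014]), [array([ 0.   , -0.003,  0.001]), array([-2.000e-03,  3.139e+00,  1.000e-03])])
```

Request:
{"method": "arm_command", "body": {"series": [[0,-1,0,0,0,0,0],[0,-1.5,0,0,0,0,0],[0,-1.5,0,0,0,0,0]]}}

```text
clock: 7.15
ee_pos: [0.5712, -0.2134, 0.2006]
ee_rot: [-0.707, 0.707, -0.024, 0.025]
force: [0.2, 0.0, -3.3]
grip_width: 0.154
```

```bash
python3 st.py
```

```text
7.15 v 0.002 F [ 0.17  0.04 -3.29] [ 0.04 -0.11  0.03] g 0.154
tcp in warmer mm [-10.75 -34.14 200.56] yaw -3.96 tiltpitch/roll 0.0015 -0.0004
```

Request:
{"method": "arm_command", "body": {"series": [[0,-1,0,0,0,0,0],[0,-1.5,0,0,0,0,0],[0,-1.5,0,0,0,0,0]]}}

```text
clock: 7.4
ee_pos: [0.5713, -0.2134, 0.2022]
ee_rot: [-0.707, 0.707, -0.024, 0.025]
force: [-0.4, 1.7, -3.7]
grip_width: 0.157
```

```bash
python3 st.py
```

```text
7.4 v 0.003 F [-0.42  1.7  -3.7 ] [-0.02 -0.08  0.05] g 0.157
tcp in warmer mm [-10.7  -34.16 202.21] yaw -3.95 tiltpitch/roll 0.0017 -0.0004
```

Request:
{"method": "arm_command", "body": {"series": [[0,-1,0,0,0,0,0],[0,-1.5,0,0,0,0,0],[0,-1.5,0,0,0,0,0]]}}

```text
clock: 7.65
ee_pos: [0.5713, -0.2134, 0.2038]
ee_rot: [-0.707, 0.707, -0.024, 0.025]
force: [-0.1, 0.4, -3.1]
grip_width: 0.154
```

```bash
python3 st.py
```

```text
7.65 v 0.005 F [-0.11  0.43 -3.07] [-0.02 -0.1  -0.01] g 0.154
tcp in warmer mm [-10.69 -34.17 203.78] yaw -3.96 tiltpitch/roll 0.0017 -0.0004
```

```bash
python3 - <<'E'
from h import *
from rig import status,viewer
for n in("scene",):
    c=viewer.capture(n);np.savez(f"pics/{n}4.npz",**c)
crop("scene4",195,200,275,275,8,"cs4")
E
```

```text
(no output)
```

View pics/cs4.png

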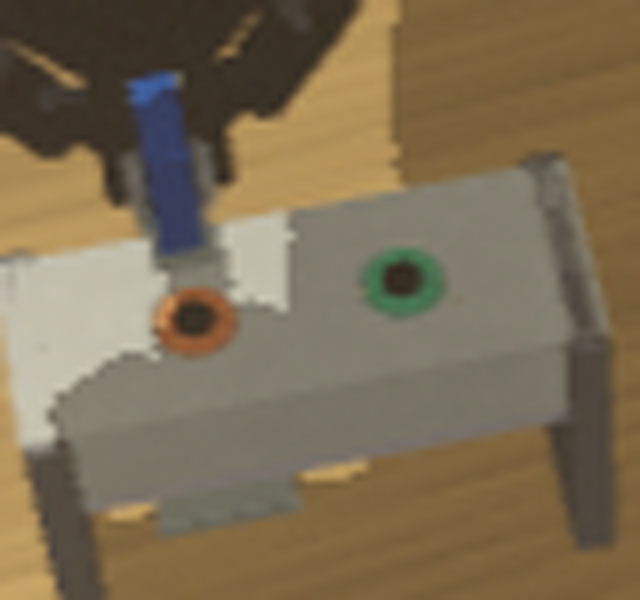

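```bash
python3 - <<'E'
from h import *
from scipy.optimize import least_squares
def fit(n,x0,y0,k,obs):
    S=load(n)
    def f(p):
        r=[]
        for (cx,cy),(lx,ly,lz) in obs:
            X=fw([p[0]+lx/1000,p[1]+ly/1000,p[2]+lz/1000]);q=pj(S,X)
            r+=[q[0]-(x0+(cx+.5)/k-.5),q[1]-(y0+(cy+.5)/k-.5)]
        return r
    o=least_squares(f,[-.01,-.034,.03]);print(n,(o.x*1000).round(1),np.round(o.fun,2))
fit("scene4",195,200,8,[((160,535),(30,-24,0)),((300,506),(30,24,0)),((160,254),(17,-7,140)),((206,246),(17,7,140)),((136,105),(17,-7,190)),((183,93),(17,7,190))])
fit("scene3",170,190,6,[((274,477),(30,-24,0)),((380,457),(30,24,0)),((277,270),(17,-7,140)),((307,268),(17,7,140)),((255,157),(17,-7,190)),((293,150),(17,7,190))])
E
```

```text
scene4 [ 80.2 -35.8 184.9] [-1.03  0.78  1.44  0.36 -0.73 -2.97 -0.12 -3.19 -0.13  2.34  0.59  2.6 ]
scene3 [ 84.  -35.4 177.3] [-0.98  1.03  1.26  0.31 -1.12 -2.96  0.22 -3.84  0.19  2.72  0.43  2.65]
```

```bash
python3 - <<'E'
from h import *
from scipy.optimize import least_squares
def fit(n,x0,y0,k,obs):
    S=load(n)
    def f(p):
        r=[]
        for (cx,cy),(lx,ly,lz) in obs:
            X=fw([p[0]+lx/1000,p[1]+ly/1000,p[2]+lz/1000]);q=pj(S,X)
            r+=[q[0]-(x0+(cx+.5)/k-.5),q[1]-(y0+(cy+.5)/k-.5)]
        return r
    o=least_squares(f,[-.01,-.034,.03]);print(n,(o.x*1000).round(1),np.round(o.fun,2))
fit("scene4",195,200,8,[((160,535),(30,-24,0)),((300,506),(30,24,0)),((160,254),(17,-7,140)),((206,246),(17,7,140))])
fit("scene3",170,190,6,[((274,477),(30,-24,0)),((380,457),(30,24,0)),((277,270),(17,-7,140)),((307,268),(17,7,140))])
# assuming x = tcp x: z from foot edge
for n,x0,y0,k,pts,px in(("scene4",195,200,8,[(160,535),(300,506)],-10.7),("scene3",170,190,6,[(274,477),(380,457)],-11.8)):
    S=load(n)
    for (cx,cy) in pts:
        a=[(z,wf(w(S,x0+(cx+.5)/k-.5,y0+(cy+.5)/k-.5,z=z))[0]*1000-30) for z in np.arange(.01,.045,.001)]
        print(n,min(a,key=lambda t:abs(t[1]-px)))
E
```

```text
scene4 [  9.3 -34.5  69.1] [-0.3  -0.06  0.28 -0.09  0.03  0.12 -0.01  0.02]
scene3 [  4.7 -33.8  46.2] [-0.14  0.09  0.01 -0.19 -0.25  0.42  0.37 -0.33]
scene4 (np.float64(0.03499999999999998), np.float64(-10.585595219659226))
scene4 (np.float64(0.03499999999999998), np.float64(-10.844299897940612))
scene3 (np.float64(0.017999999999999995), np.float64(-12.089236978394059))
scene3 (np.float64(0.016999999999999994), np.float64(-11.885274327129377))
```

Image fit puts the hook origin at about z = 35 mm, so the pin tip is near 88 mm, above the plate's lower face. It may already be in the slot, so I'll continue up gently.

Request:
{"method": "arm_command", "body": {"series": [[0,-1,0,0,0,0,0],[0,-1.5,0,0,0,0,0],[0,-1.5,0,0,0,0,0]]}}

```text
clock: 7.95
ee_pos: [0.5708, -0.2133, 0.2046]
ee_rot: [-0.707, 0.707, -0.024, 0.024]
force: [0.0, -0.9, -9.9]
grip_width: 0.15
```

```bash
python3 st.py
```

```text
7.95 v 0.003 F [ 0.03 -0.86 -9.86] [-0.07  0.06  0.  ] g 0.15
tcp in warmer mm [-11.15 -34.08 204.59] yaw -3.96 tiltpitch/roll 0.0002 -0.0001
```

Request:
{"method": "arm_command", "body": {"series": [[0,-1,0,0,0,0,0],[0,-1.7,0,0,0,0,0],[0,-1.7,0,0,0,0,0]]}}

```text
clock: 8.2
ee_pos: [0.5705, -0.2132, 0.2055]
ee_rot: [0.707, -0.707, 0.025, -0.024]
force: [0.2, -1.2, -15.5]
grip_width: 0.156
```

```bash
python3 st.py
```

```text
8.2 v 0.003 F [  0.19  -1.18 -15.51] [-0.22 -0.23  0.02] g 0.156
tcp in warmer mm [-11.42 -34.04 205.46] yaw -3.96 tiltpitch/roll -0.0013 0.0002
```

Request:
{"method": "arm_command", "body": {"series": [[0.5,-1.2,0,0,0,0,0],[0.5,-2.2,0,0,0,0,0],[0.5,-2.2,0,0,0,0,0]]}}

```text
clock: 8.45
ee_pos: [0.5708, -0.2132, 0.2073]
ee_rot: [0.707, -0.706, 0.025, -0.024]
force: [0.3, -0.7, -17.1]
grip_width: 0.158
```

```bash
python3 st.py; python3 - <<'E'
from h import *
from rig import status,viewer
for n in("scene",):
    c=viewer.capture(n);np.savez(f"pics/{n}5.npz",**c)
crop("scene5",195,200,275,275,8,"cs5")
E
```

```text
8.45 v 0.004 F [  0.28  -0.74 -17.14] [-0.31 -0.09 -0.01] g 0.158
tcp in warmer mm [-11.2  -34.01 207.29] yaw -3.96 tiltpitch/roll -0.0023 0.0005
```

View pics/cs5.png

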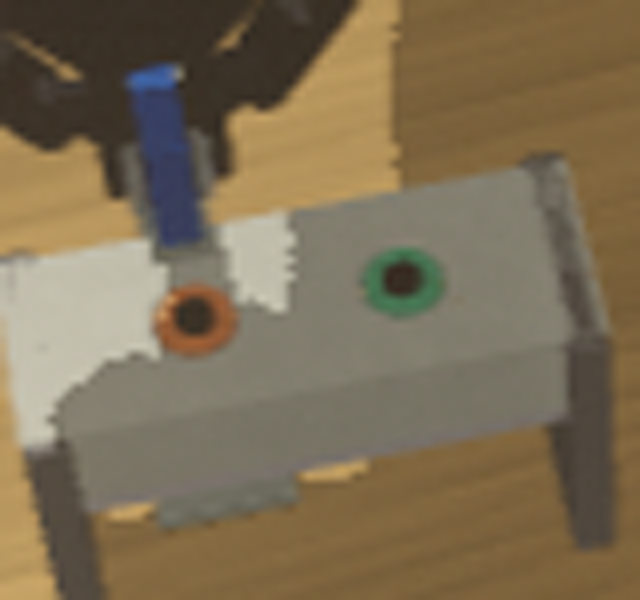

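The force plateaued at about 13.6 N of contact while the tool rose 1.8 mm, and the peach roller has moved up slightly in the crop (195,318). It is yielding, so I keep pushing.

Request:
{"method": "arm_command", "body": {"series": [[0.3,-1.5,0,0,0,0.001,0],[0.3,-2.3,0,0,0,0.001,0],[0.3,-3.1,0,0,0,0.001,0],[0.3,-3.9,0,0,0,0.001,0],[0.3,-4.7,0,0,0,0.001,0],[0.3,-5.5,0,0,0,0.001,0]]}}

```text
clock: 9.0
ee_pos: [0.5709, -0.2132, 0.2129]
ee_rot: [0.707, -0.706, 0.026, -0.023]
force: [-0.3, -0.3, -18.0]
grip_width: 0.158
```

```bash
python3 st.py
```

```text
9.0 v 0.022 F [ -0.32  -0.29 -18.02] [-0.24 -0.02  0.02] g 0.158
tcp in warmer mm [-11.03 -34.01 212.89] yaw -3.96 tiltpitch/roll -0.0035 0.0004
```

Request:
{"method": "arm_command", "body": {"series": [[0,-1.2,0,0,0,0.003,0],[0,-2.1,0,0,0,0.003,0],[0,-3,0,0,0,0.003,0],[0,-3.9,0,0,0,0.003,0],[0,-4.8,0,0,0,0.003,0],[0,-5.7,0,0,0,0.003,0],[0,-6.5,0,0,0,0.003,0]]}}

```text
clock: 9.58
ee_pos: [0.571, -0.2132, 0.2194]
ee_rot: [0.707, -0.706, 0.027, -0.022]
force: [0.6, -1.4, -19.7]
grip_width: 0.151
```

```bash
python3 st.py; python3 - <<'E'
from h import *
from rig import status,viewer
for n in("scene",):
    c=viewer.capture(n);np.savez(f"pics/{n}6.npz",**c)
crop("scene6",195,200,275,275,8,"cs6")
E
```

```text
9.5833 v 0.023 F [  0.63  -1.41 -19.74] [-0.3  -0.32  0.01] g 0.151
tcp in warmer mm [-10.97 -34.   219.41] yaw -3.96 tiltpitch/roll -0.0064 0.0005
```

View pics/cs6.png

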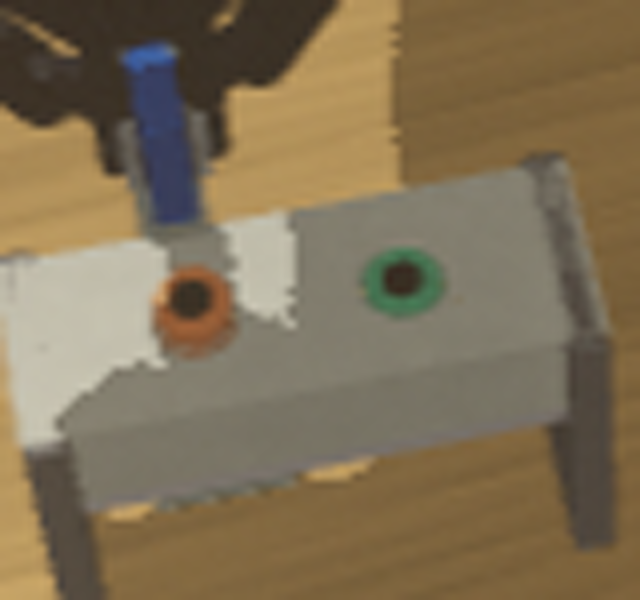

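The peach roller's hole has moved up to crop (190,298), which is about 12–13 mm proud, and green is unchanged at (402,280). About 7 mm more.

Request:
{"method": "arm_command", "body": {"series": [[0,-1.2,0,0,0,-0.003,0],[0,-2.1,0,0,0,-0.005,0],[0,-3,0,0,0,-0.005,0],[0,-3.9,0,0,0,-0.005,0],[0,-4.8,0,0,0,-0.005,0],[0,-5.7,0,0,0,-0.005,0],[0,-6.5,0,0,0,-0.005,0],[0,-7.2,0,0,0,-0.005,0]]}}

```text
clock: 10.3
ee_pos: [0.5708, -0.2132, 0.2266]
ee_rot: [0.707, -0.706, 0.025, -0.024]
force: [-1.6, -1.3, -23.9]
grip_width: 0.157
```

```bash
python3 st.py; python3 - <<'E'
from h import *
from rig import status,viewer
for n in("scene",):
    c=viewer.capture(n);np.savez(f"pics/{n}7.npz",**c)
crop("scene7",195,200,275,275,8,"cs7")
S=load("scene7")
for h in(0,12,16,20,24): 
    u=pj(S,fw([0,-.034,.13+h/1000]));print(h,((u-[195,200]+.5)*8-.5).round(1))
E
```

```text
10.3 v 0.017 F [ -1.59  -1.26 -23.86] [-0.27  0.36 -0.04] g 0.157
tcp in warmer mm [-11.17 -33.98 226.57] yaw -3.96 tiltpitch/roll -0.0021 0.0005
0 [194.8 320.7]
12 [191.3 300.3]
16 [190.1 293.5]
20 [189.  286.6]
24 [187.8 279.7]
```

View pics/cs7.png

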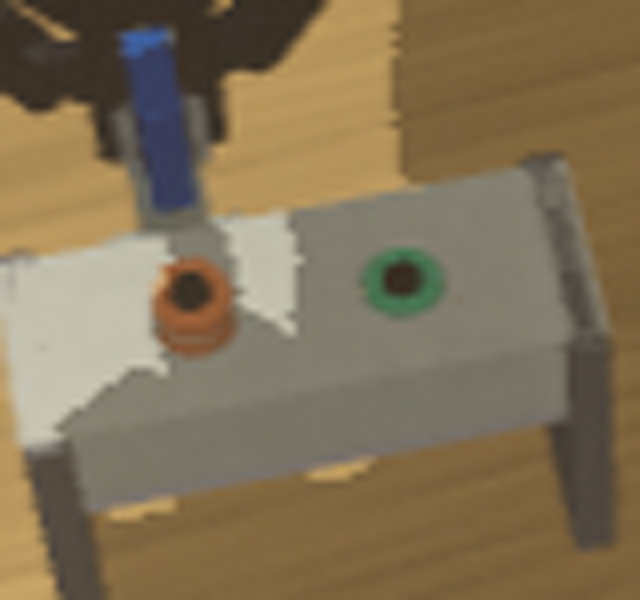

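The hole is at crop (190,288), which is about 19 mm proud and upright. Now I lower the hook straight out.

Request:
{"method": "arm_command", "body": {"series": [[0,3,0,0,0,0,0],[0,7,0,0,0,0,0],[0,11,0,0,0,0,0],[0,15,0,0,0,0,0],[0,19,0,0,0,0,0],[0,23,0,0,0,0,0],[0,27,0,0,0,0,0],[0,31,0,0,0,0,0],[0,35,0,0,0,0,0],[0,39,0,0,0,0,0],[0,40,0,0,0,0,0],[0,40,0,0,0,0,0]]}}

```text
clock: 11.35
ee_pos: [0.57, -0.2131, 0.1869]
ee_rot: [0.707, -0.707, 0.026, -0.024]
force: [-3.5, -0.0, 1.6]
grip_width: 0.159
```

```bash
python3 st.py -120 -34 184; python3 - <<'E'
from h import *
from rig import status,viewer
for n in("scene",):
    c=viewer.capture(n);np.savez(f"pics/{n}8.npz",**c)
crop("scene8",195,200,275,275,8,"cs8")
E
```

```text
11.35 v 0.004 F [-3.46 -0.    1.59] [0.03 0.63 0.01] g 0.159
tcp in warmer mm [-11.93 -34.01 186.86] yaw -3.97 tiltpitch/roll -0.0029 0.0003
(array([-108.1,    3.2,   -0.3]), array([-0.0003, -0.003 , -0.0029]), [array([-0.   , -0.003, -0.003]), array([ 0.004,  3.139, -0.   ])])
```

View pics/cs8.png

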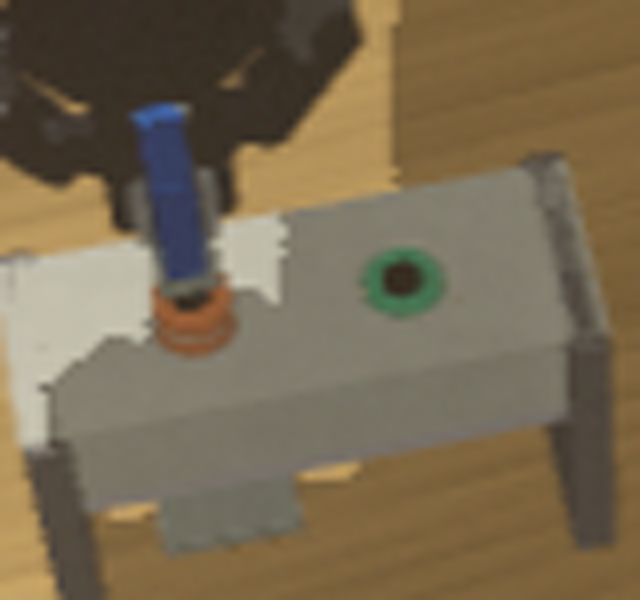

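Upward force of about 5 N: the top arm has come down onto the raised roller, because tcp 187 puts the arm's underside at about 149 mm. I'll raise 5.5 mm to sit between plate and roller.

Request:
{"method": "arm_command", "body": {"series": [[0.5,-2.5,0,0,0,0,0],[0.5,-5.5,0,0,0,0,0],[0.5,-5.5,0,0,0,0,0]]}}

```text
clock: 11.65
ee_pos: [0.5713, -0.2133, 0.193]
ee_rot: [0.707, -0.707, 0.025, -0.024]
force: [0.4, -0.3, -2.6]
grip_width: 0.158
```

```bash
python3 st.py -120 -34 193.5; python3 - <<'E'
from h import *
from rig import status,viewer
for n in("scene",):
    c=viewer.capture(n);np.savez(f"pics/{n}9.npz",**c)
crop("scene9",195,200,275,275,8,"cs9")
E
```

```text
11.65 v 0.01 F [ 0.41 -0.27 -2.57] [ 0.01 -0.1  -0.01] g 0.158
tcp in warmer mm [-10.67 -34.08 192.97] yaw -3.97 tiltpitch/roll -0.0013 0.0002
(array([-109.3,   -0.4,   -0.2]), array([-0.0002, -0.003 , -0.0013]), [array([-0.   , -0.003, -0.001]), array([ 2.000e-03,  3.139e+00, -0.000e+00])])
```

View pics/cs9.png

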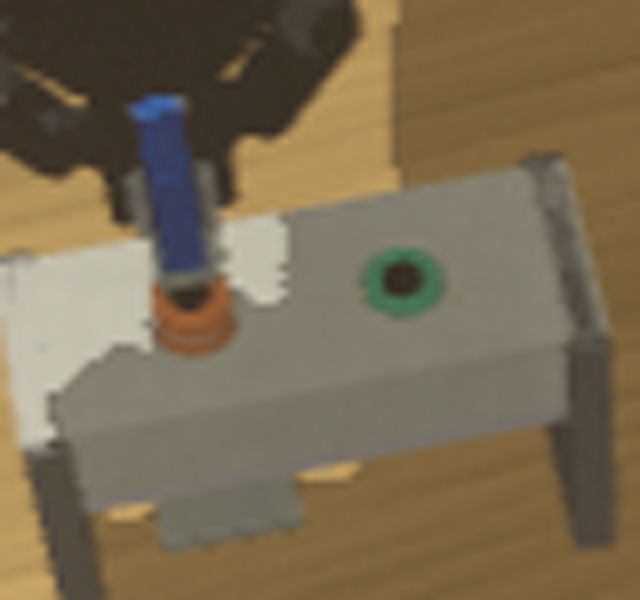

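Request:
{"method": "arm_command", "body": {"series": [[-3,0,0,0,0,0,0],[-7,0,0,0,0,0,0],[-11,0,0,0,0,0,0],[-11,0,0,0,0,0,0]]}}

```text
clock: 12.03
ee_pos: [0.5592, -0.2124, 0.1927]
ee_rot: [0.707, -0.707, 0.025, -0.024]
force: [0.1, -0.1, -2.7]
grip_width: 0.153
```

```bash
python3 st.py -120 -34 193.5
```

```text
12.0333 v 0.018 F [ 0.06 -0.12 -2.71] [ 0.01  0.04 -0.  ] g 0.153
tcp in warmer mm [-22.79 -33.96 192.66] yaw -3.98 tiltpitch/roll -0.0023 0.0003
(array([-97.2,  -0.6,  -0.3]), array([-0.0003, -0.0031, -0.0023]), [array([-0.   , -0.003, -0.002]), array([ 4.000e-03,  3.138e+00, -1.000e-03])])
```

Request:
{"method": "arm_command", "body": {"series": [[-6,0,0,0,0,0,0],[-14,0,0,0,0,0,0],[-26,0,0,0,0,0,0],[-42,0,0,0,0,0,0],[-62,0,0,0,0,0,0],[-82,0,0,0,0,0,0],[-97,0,0,0,0,0,0],[-97,0,0,0,0,0,0],[-97,0,0,0,0,0,0]]}}

```text
clock: 12.78
ee_pos: [0.4615, -0.2056, 0.1934]
ee_rot: [0.707, -0.707, 0.025, -0.024]
force: [0.9, 0.1, -3.5]
grip_width: 0.156
```

```bash
python3 st.py; python3 - <<'E'
from h import *
from rig import status,viewer
c=viewer.capture("scene");np.savez("pics/scene10.npz",**c)
crop("scene10",180,170,280,280,6,"cs10")
s=status.get_state()
print(rel(s,[.46,.1,.205],20.7)); print(rel(s,[.529,.2202,.205],20.7))
S=load("scene10")
for h in(0,12,16,20,24): 
    u=pj(S,fw([0,-.034,.13+h/1000]));print(h,((u-[180,170]+.5)*6-.5).round(1))
E
```

```text
12.7833 v 0.034 F [ 0.92  0.09 -3.47] [-0.03 -0.2  -0.  ] g 0.156
tcp in warmer mm [-120.71  -33.71  193.35] yaw -4.01 tiltpitch/roll -0.0017 0.0001
(array([-23.7, -11.6, 304.9]), array([-2.000e-04, -4.311e-01, -1.200e-03]), [array([-0.   , -0.431, -0.001]), array([ 2.000e-03,  2.711e+00, -0.000e+00])])
(array([ 36.8, -11.7, 429.6]), array([-2.000e-04, -4.311e-01, -1.200e-03]), [array([-0.   , -0.431, -0.001]), array([ 2.000e-03,  2.711e+00, -0.000e+00])])
0 [236.  420.4]
12 [233.4 405.1]
16 [232.5 400. ]
20 [231.6 394.8]
24 [230.7 389.6]
```

View pics/cs10.png

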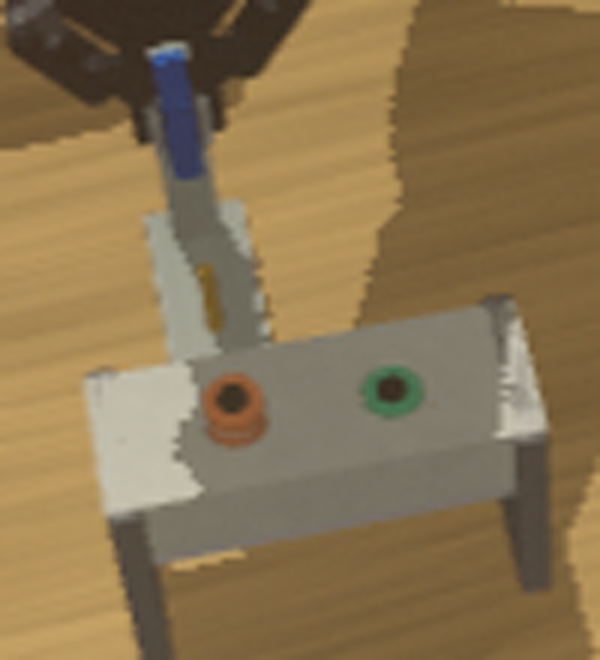

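```bash
python3 - <<'E'
from h import *
c=load("scene10")
px=c["pixels"].astype(int)
for nm,(cx,cy) in(("peach",(232,398)),("green",(391,390))):
    u0=180+(cx+.5)/6-.5;v0=170+(cy+.5)/6-.5
    L=[]
    for v in range(int(v0)-4,int(v0)+5):
        for u in range(int(u0)-4,int(u0)+5):
            r=np.hypot((u-u0),(v-v0)/.85)
            if 2.2<r<4 and v<=v0+1: L.append(w(c,u,v)[2]*1000)
    print(nm,np.round(np.median(L),1),np.round(sorted(L),0))
z=[w(c,u,v)[2]*1000 for u,v in[(222,240),(228,238),(230,243),(224,244)]];print("deck",np.round(z,1))
E
```

```text
peach 151.0 [146. 147. 149. 149. 150. 150. 150. 150. 150. 151. 151. 152. 152. 153.
 154. 154. 154. 156. 156.]
green 132.2 [129. 129. 130. 131. 131. 131. 131. 131. 132. 132. 132. 133. 134. 134.
 135. 135. 137. 137.]
deck [140.  130.9 129.  126.8]
```

The peach roller is about 18–19 mm proud by depth (151.0 against 132.2 for green). Taking the hook back.

Request:
{"method": "arm_command", "body": {"series": [[-5,-4,30,0,0,0,0],[-10,-8,65,0,0,0,0],[-15,-12,100,0,0,0,0],[-20,-16,138,0,-0.06,0,0],[-24,-18,176,0,-0.12,0,0],[-24,-20,214,0,-0.18,0,0],[-24,-20,252,0,-0.24,0,0],[-24,-20,290,0,-0.3,0,0],[-24,-20,305,0,-0.36,0,0],[-24,-20,305,0,-0.431,0,0],[-24,-20,305,0,-0.431,0,0]]}}

```text
clock: 13.75
ee_pos: [0.4602, 0.1017, 0.2132]
ee_rot: [0.695, -0.695, -0.129, 0.129]
force: [-0.6, 0.4, -2.7]
grip_width: 0.154
```

```bash
python3 - <<'E'
from h import *
from rig import status
s=status.get_state();print(s["clock"],s["ee_pos"],s["force"])
print(rel(s,[.528,.2195,.195],20.7))
E
```

```text
13.75 [0.46021594 0.10171898 0.21321023] [-0.56685265  0.4183828  -2.69638579]
(array([105.6,  18.2,  85.6]), array([-0.0004,  0.006 , -0.0009]), [array([-0.   ,  0.006, -0.001]), array([-1.000e-03, -3.136e+00,  1.000e-03])])
```

Request:
{"method": "arm_command", "body": {"series": [[20,0,17,0,0.006,0,0],[45,2,37,0,0.006,0,0],[75,6,60,0,0.006,0,0],[100,12,80,0,0.006,0,0],[105.5,16,85.5,0,0.006,0,0],[105.5,18,85.5,0,0.006,0,0],[105.5,18,85.5,0,0.006,0,0]]}}

```text
clock: 14.33
ee_pos: [0.5276, 0.2189, 0.194]
ee_rot: [-0.695, 0.696, 0.125, -0.128]
force: [0.2, -1.2, -3.7]
grip_width: 0.157
```

```bash
python3 - <<'E'
from h import *
from rig import status
s=status.get_state();print(s["clock"],s["ee_pos"],s["force"],s["qd"].round(3))
print(rel(s,[.528,.2195,.175],20.7))
E
```

```text
14.3333 [0.52762862 0.21886091 0.19402178] [ 0.23029468 -1.18151555 -3.68597584] [-0.017 -0.028 -0.013  0.012 -0.001 -0.009]
(array([ 0.6, 19. ,  0.5]), array([ 0.    , -0.0013, -0.0032]), [array([ 0.   , -0.001, -0.003]), array([0.005, 3.14 , 0.   ])])
```

Request:
{"method": "arm_command", "body": {"series": [[0.5,6,0.5,0,0,-0.003,0],[0.5,12,0.5,0,0,-0.003,0],[0.5,17,0.5,0,0,-0.003,0],[0.5,20,0.5,0,0,-0.003,0],[0.5,20,0.5,0,0,-0.003,0]]}}

```text
clock: 14.75
ee_pos: [0.5273, 0.2188, 0.1734]
ee_rot: [-0.696, 0.696, 0.126, -0.127]
force: [0.5, -0.3, -4.0]
grip_width: 0.155
```

```bash
python3 - <<'E'
from h import *
from rig import status
s=status.get_state();print(s["clock"],s["ee_pos"],s["force"],s["torque"],Rt(s).as_matrix()[2].round(4))
E
```

```text
14.75 [0.52734421 0.21883998 0.17335985] [ 0.46659736 -0.34881438 -3.98258297] [ 0.05152359 -0.10030915  0.03151456] [-1.3e-03 -1.0e+00 -1.0e-04]
```

Request:
{"method": "arm_command", "body": {"series": [[0,1.5,0,0,0,-0.001,0],[0,3,0,0,0,-0.001,0],[0,3,0,0,0,-0.001,0]]}}

```text
clock: 15.0
ee_pos: [0.5284, 0.219, 0.1716]
ee_rot: [0.696, -0.696, -0.127, 0.125]
force: [0.5, -0.7, 5.1]
grip_width: 0.157
```

```bash
python3 - <<'E'
from h import *
from rig import status
s=status.get_state();print(s["clock"],s["ee_pos"],s["force"],s["torque"],Rt(s).as_matrix()[2].round(4))
E
```

```text
15.0 [0.5283549  0.21904766 0.17162763] [ 0.5356232  -0.7177239   5.12314988] [-0.25139123  0.12512664 -0.03745646] [ 2.8e-03 -1.0e+00 -2.0e-04]
```

The foot is on the mat. Now I release.

Request:
{"method": "arm_command", "body": {"series": [[0,0,0,0,0,0,0],[0,0,0,0,0,0,0.3],[0,0,0,0,0,0,0.6],[0,0,0,0,0,0,1],[0,0,0,0,0,0,1],[0,0,0,0,0,0,1],[0,0,0,0,0,0,1],[0,0,0,0,0,0,1],[0,0,0,0,0,0,1]]}}

```text
clock: 15.75
ee_pos: [0.5283, 0.2191, 0.1716]
ee_rot: [0.696, -0.696, -0.127, 0.125]
force: [0.3, -0.3, -0.1]
grip_width: 1.004
```

```bash
python3 - <<'E'
from h import *
from rig import status,viewer
s=status.get_state();print(s["clock"],s["ee_pos"],s["force"],s["grip_width"],Rt(s).as_matrix()[2].round(4))
c=viewer.capture("wrist");cv2.imwrite("pics/w11.png",c["pixels"][:,:,::-1])
E
```

```text
15.75 [0.5283252  0.21907027 0.17160045] [ 0.30899811 -0.25318469 -0.10472895] 1.0043072306827105 [ 2.8e-03 -1.0e+00 -2.0e-04]
```

View pics/w11.png

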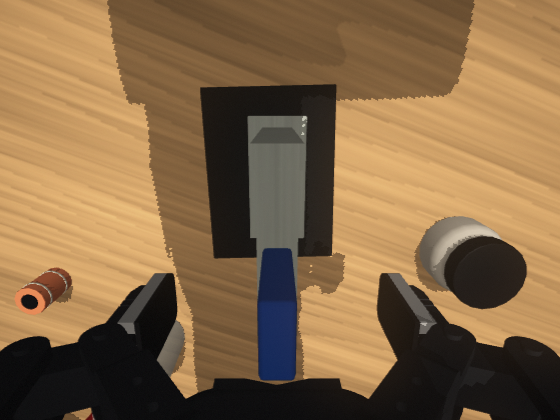

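The hook stands on the mat with its handle free at (277,320) and the fingers open well clear of it. I'll back straight up, then away for a clear view.

Request:
{"method": "arm_command", "body": {"series": [[0,-20,0,0,0,0,1],[0,-50,0,0,0,0,1],[0,-85,0,0,0,0,1],[0,-120,0,0,0,0,1],[0,-150,0,0,0,0,1],[-40,-160,0,0,0,0,1],[-80,-160,0,0,0,0,1],[-120,-160,0,0,0,0,1],[-120,-160,0,0,0,0,1]]}}

```text
clock: 16.55
ee_pos: [0.4095, 0.1744, 0.332]
ee_rot: [-0.696, 0.696, 0.126, -0.126]
force: [1.7, 1.3, 0.2]
grip_width: 0.999
```

```bash
python3 - <<'E'
from h import *
from rig import status,viewer
for n in("top","scene"):
    c=viewer.capture(n);cv2.imwrite(f"pics/{n}12.png",c["pixels"][:,:,::-1]);np.savez(f"pics/{n}12.npz",**c)
crop("scene12",180,140,400,290,3.6 and 3,"cs12")
s=status.get_state();print(s["clock"],s["ee_pos"],s["force"],s["grip_width"],s["qd"].round(3))
S=load("scene12")
for nm,p in(("origin pin base",[.5284,.2193,.011]),("tip",[.5284,.2193,.056]),("handle top",[.5284,.2193,.193]),("peach18",fw([0,-.034,.148]))):
    print(nm,((pj(S,p)-[180,140]+.5)*3-.5).round(0))
E
```

```text
16.65 [0.41469463 0.1764472  0.33215316] [ 0.13016012 -0.83989774  1.01771594] 0.9972170831909879 [-0.001  0.051  0.046 -0.014 -0.001 -0.   ]
origin pin base [545. 214.]
tip [551. 186.]
handle top [570.  95.]
peach18 [116. 288.]
```

View pics/cs12.png

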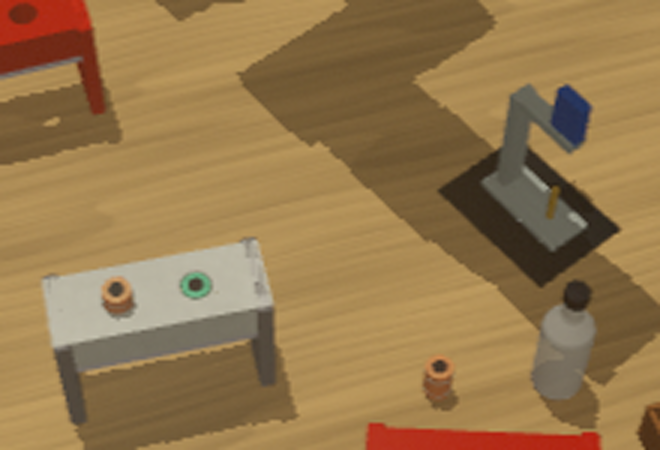

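View pics/scene12.png

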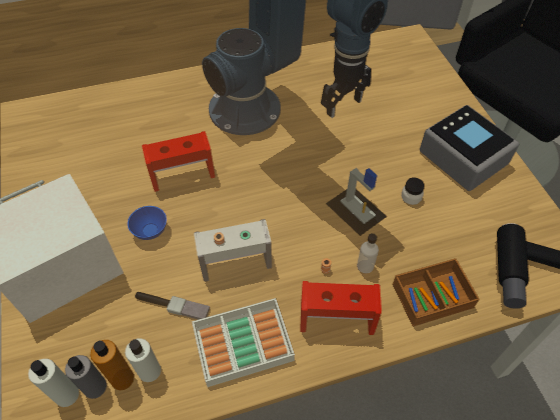

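The hook stands on the mat with its pin at crop (551,203) and blue handle at (571,115). The peach roller is proud and upright at (117,290), green is flush, and the bystanders are unmoved. I'll let the arm settle and hand in.

Request:
{"method": "arm_command", "body": {"series": [[0,0,0,0,0,0,1],[0,0,0,0,0,0,1],[0,0,0,0,0,0,1],[0,0,0,0,0,0,1]]}}

```text
clock: 16.98
ee_pos: [0.4155, 0.1767, 0.3317]
ee_rot: [0.696, -0.696, -0.128, 0.125]
force: [-0.2, -0.2, 0.4]
grip_width: 0.999
```

```bash
python3 -c "
from rig import bot
print(bot.finish_job())"
```

```text
the job is handed in; nothing more can be done
None
```

The job is handed in at 17 s of the allowed 67 s; no verdict was reported. I took the hook off the mat, found the slot on the first upward probe, pushed the peach roller up with roughly 6–20 N, and stood the hook back upright on its mat and let go.

- **Roller:** the last checks show it upright in its well and about 18–19 mm proud. The image fit gave 17.5–18 mm and the depth reading about 19 mm.
- **Hook:** it stands on the mat at about its starting spot, about 18 mm from the mat's centre, with the gripper open and well clear.
- **Everything else:** the green roller is still flush, and the bystanders looked unmoved in the camera views. I judged that by eye rather than measuring it.
- **Mishap:** while lowering the hook, its top arm came down lightly (about 5 N) on the raised roller. I lifted off straight away, and the roller stayed within the height range.

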